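# Close up the painting water and pack the can

## Robot

A 7-joint arm with a two-finger parallel gripper is mounted at the origin on the work surface. World frame = base frame: x ahead of the robot, y to its left, z up, the work surface at z = 0. Lengths are in m, angles in rad, forces in N, time in s.
With the tool pointing down it reaches from about 0.35 to 0.9 m from the base axis. Payload 8.1 kg.
Tool frame: the origin (TCP) lies midway between the tips of the shut fingers; the grasp point (between the pads) lies 19 mm behind it; z points along the fingers, y is the line along which they close (so a half turn about z gives the same grasp; the last joint's range is limited). The gripper opens to 92 mm and grips with 3 to 60 N. Pads are 19 mm wide; open, the fingers measure 130 mm over their backs; the gripper's body (75 mm by 190 mm) begins 47 mm behind the grasp point.
Start: joints at [-0.103, 0.434, 0.025, 1.573, -0.012, 1.134, -0.075], TCP at [0.625, -0, 0.227] pointing down, gripper open.
Joint ranges: [-2.62, 2.62], [-0.44, 2.09], [-1.27, 1.32], [0.08, 2.57], [-1.32, 4.46], [0.12, 2], [-2.74, 2.74]. Speed limits (rad/s): [2.22, 2.22, 3.01, 3.01, 3.14, 3.14, 3.14].

## Interface

Orientations are given as a rotation vector (axis times angle).
In Python, from cell import observe, cams, job gives the robot as it stands. The module is installed in compiled form; this text tells all that it offers.
- The arm moves only by the tool step_arm, never from a script. Its argument "steps" is a list of rows, each a list of 6 numbers: the shift along the world's x, y, z in mm, then the turn, a rotation vector about the world's x, y, z in rad. In form: [[dx, dy, dz, rx, ry, rz], ...]. A call has 1 to 20 rows; each row shifts and turns the commanded pose from where the row before left it; what a row does not reach is not made up. A row lasts 1/12 s, in which the tool goes at most 41.7 mm and 7.16 degrees, less where a joint would pass 70% of its speed; a pose out of reach is approached as far as the arm can. A call with a gripper value outside its range is refused whole. "gripper" is the opening, from 0 (shut) to 1 (fully open), set as the call begins (left out, the last holds). The fingers move at their own pace and stop on an object; "force" is the grip in N (left out, the last holds). Time passes only in rows, so rows that do not move let the fingers close. It gives the time, the measured TCP pose, the force, the opening and the grip force at its end, in the units of the state.
- observe(): the state, without advancing time (a new reading comes with each control period).
- cams.get_image(name): name is "scene" or "side" or "wrist"; returns the picture (400x640x3 uint8, red, green, blue); there is no depth.
- cams.get_calibration(name): a dict with "fov_y" (degrees; the focal length in pixels is half the picture's height over the tangent of half this angle, whatever the lens; pixels are square), "cx", "cy" (the principal point, pixels), "world_to_cam" (4x4, takes a point from world to camera coordinates). Camera axes: x right, y up, looking along -z (the intrinsics and any distortion apply to the point x, -y, -z); pixel columns grow to the right and rows downward; lengths in m; the calibration is good to about 2 mm. The wrist camera is an equidistant fisheye: a pixel r from the principal point sees the ray r / f radians off the axis. A picture is of the moment at which its call begins: read the wrist's pose just before it. get_calibration takes no time and is no camera call; for the wrist camera it gives the pose at the moment of the call.
- job.sign_off(): hands the job in; it is judged then, once.
The state is a dict: "clock": time; "joints": joint angles; "dq": joint speeds; "joint_efforts": joint torques, N m; "position": TCP position; "ee_rot": TCP orientation; "force": force on the tool from outside, world axes, zero at the start; "ft_torque": the same for the moment, N m; "width": opening from 0.0 (shut) to 1.0 (fully open); "gripper_force": force on a finger pad.
Only numpy, scipy, OpenCV 4.12 (cv2) and the standard library are available. Lean on these libraries where they do the work, as an engineer would, in place of code of your own. Each camera call takes 0.05 s, during which the arm holds its last target. There are 200 camera calls.

## Task

Painting is over: screw the cap of the water can and the lid of the glass wash jar fully shut (clockwise, until the black pointer on each meets the black mark on its container), leaving the jar where it stands. Then, with both closed, lift the can by its carrying handle and set it upright and flat in the wide bay of the wooden tray. Do not tip the can, and leave the brush pot, mug, bottle and clear cup standing where they are.

Things in the scene. Friction and masses are not known exactly. Their poses are not given: they have to be found in the camera images.
- can: Off-white plastic water can, a block 170 long (x) x 88 wide (y) x 100 mm high, loose, about 0.65 kg, nothing in it moves. Origin: centre of its underside; z up. The screw cap stands on its top near the -x end (axis at x = -58 mm, y = 0), the handle on its top behind the cap. Centre of mass about 20 mm from the origin towards +x. A short black mark lies on the top between cap and -x end.
- can_handle: The can's rigid handle, off-white: a straight bar along the can's x, 84 mm long (can x -5 to +79 mm), 14 mm wide (y), 16 mm tall, its underside 126 and its top 142 mm above the can's underside (26 mm of free space below it), on two legs 12 mm long (x) at its ends. Origin: can's centre line, at the can's top (100 mm up); axes as the can's.
- grip (a point): Point in the middle of the handle bar's section, 134 mm above the can's underside, at can x = +25 mm, nearly above the centre of mass: a good place to pinch the bar from above, across its 14 mm. Axes as the can's.
- can_cap (a joint): Turn of the can's cap in rad: 0 = fully shut (hard stop), positive = unscrewed, anticlockwise seen from above; stop at 2.6. The cap turns on its vertical axis with 0.05 N m of friction, stays where left, keeps its height and cannot come off. Black pointer on top of the cap: points to the can's -x (to the black mark) at 0.
- can_cap_top (a point): Centre of the top of the can's cap: grey ribbed round cap, 46 mm across (49 over the ribs, which are look only), 26 mm tall, from 106 to 132 mm above the can's underside. Turns with the cap.
- jar: Glass wash jar, round, 90 mm across, 100 mm to its shoulder, loose, about 0.9 kg. Origin: centre of its underside; z up. A short black mark lies on its shoulder at its -x side.
- jar_lid (a joint): Turn of the jar's lid in rad: 0 = fully shut (hard stop), positive = unscrewed, anticlockwise seen from above; stop at 2.6. 0.05 N m of friction, stays where left, keeps its height, cannot come off. Black pointer on top: points to the jar's -x (to the black mark) at 0.
- jar_lid_top (a point): Centre of the top of the jar's lid: grey ribbed round lid, 66 mm across (69 over the look-only ribs), 24 mm tall, from 103 to 127 mm above the jar's underside, on the jar's axis. Turns with the lid.
- tray: Fixed wooden tray, 250 (x) x 190 (y) mm outside, floor 8 mm thick, walls 7 mm thick and 36 mm high above the table. A wall along x divides it into a wide bay on the -y side and a narrow one on the +y side that holds three brushes. Origin: centre of the underside.
- tray_bay (a point): Centre of the floor (8 mm above the table) of the tray's wide bay, which is 236 (x) x 123 mm (y) inside, 28 mm deep. Axes as the tray's. The can fits lengthwise, either way round.
- brush_pot: Bystander, loose: terracotta pot 68 mm across, 110 mm high, with brushes standing in it to 270 mm, all within 34 mm of its axis. Origin: centre of underside. Stands to one side of the can, near the cap.
- mug: Bystander, loose: blue mug 74 mm across, 92 mm high, handle on its +y side reaching about 70 mm from its axis. Origin: centre of underside. Stands on the other side of the can.
- bottle: Bystander, loose: amber glass bottle 58 mm across, 230 mm high. Origin: centre of underside. Stands in front of or behind the jar.
- tumbler: Bystander, loose: clear cup 68 mm across, 90 mm high. Origin: centre of underside. Stands on the other side of the jar.
Not all that is in view belongs to the job. Leave any orange or purple look-alike of the can alone. What is shaped like the jar but pink is not meant.

How it is judged:
By the outcome, as a careful person would: the job done as asked, in the order asked, and still so for the second after the job is handed in, with the robot touching nothing.
It also fails if it takes over 72 s, if anything falls off the work surface, if the arm or the gripper's body presses on something with over 40 N, if the wrist force passes 120 N, or if a joint passes its speed limit or range.

## Working session

There is one attempt and no reset: what is moved stays moved. The work goes in short steps, Python scripts to look and compute and a tool call to move; the robot and the scene stay as the last step left them, time stands still between calls to the robot, and variables do not carry over. Pictures are saved under pics/ and viewed, at most 10 in all, crops included, and the job is handed in when it is done.

Besides the shell and the picture viewer there is one more tool, called after "Emit:" by a JSON object that holds its "method" and its "body", one argument or row to a line. step_arm: Moves the arm, as the interface text tells. Its arguments: {"type":"object","properties":{"steps":{"type":"array","items":{"type":"array","items":{"type":"number"}}},"gripper":{"type":"number"},"force":{"type":"number"}},"required":["steps"]}

```bash
mkdir -p pics; cat > h.py <<'E'
import numpy as np,cv2
from cell import observe,cams,job
def snap(n,f):
    im=cams.get_image(n); cv2.imwrite('pics/'+f,im[:,:,::-1]); return im
def ray(n,u,v):
    c=cams.get_calibration(n); T=np.array(c['world_to_cam']); f=200/np.tan(np.radians(c['fov_y'])/2)
    a,b=u-c['cx'],v-c['cy']
    if n=='wrist':
        r=np.hypot(a,b); t=r/f; d=np.array([a/r*np.sin(t),-b/r*np.sin(t),-np.cos(t)]) if r>0 else np.array([0,0,-1.])
    else: d=np.array([a/f,-b/f,-1])
    R=T[:3,:3]; return -R.T@T[:3,3], R.T@d
def onz(n,u,v,z):
    o,d=ray(n,u,v); return o+d*(z-o[2])/d[2]
E
python3 - <<'E'
from h import *
for n in ['scene','side','wrist']:
    snap(n,n+'0.png'); c=cams.get_calibration(n); print(n,{k:np.round(v,3).tolist() for k,v in c.items()})
print(observe())
E
```

```text
scene {'fov_y': 48.07, 'cx': 313.179, 'cy': 203.463, 'world_to_cam': [[0.213, 0.977, -0.002, -0.071], [-0.833, 0.183, 0.522, 0.305], [0.51, -0.11, 0.853, -1.664], [0.0, 0.0, 0.0, 1.0]]}
side {'fov_y': 53.459, 'cx': 323.023, 'cy': 200.897, 'world_to_cam': [[-0.931, -0.365, -0.002, 0.375], [0.201, -0.516, 0.833, -0.178], [-0.305, 0.775, 0.554, -1.032], [0.0, 0.0, 0.0, 1.0]]}
wrist {'fov_y': 65.706, 'cx': 318.307, 'cy': 203.194, 'world_to_cam': [[1.0, -0.0, -0.001, -0.625], [-0.0, 0.964, -0.267, 0.033], [0.001, 0.267, 0.964, -0.389], [0.0, 0.0, 0.0, 1.0]]}
{'clock': 0.15, 'joints': array([-0.10260832,  0.43506897,  0.02497509,  1.57388435, -0.01161336,
        1.13401388, -0.07507902]), 'dq': array([ 0.0029158 , -0.00339226, -0.00019658, -0.00271492,  0.00173993,
        0.00061298, -0.00107933]), 'joint_efforts': array([ 9.13879558e-04, -6.68263149e+01,  9.85680185e-01, -3.14695251e+01,
       -6.03506877e-02,  3.94195947e-02,  8.07748006e-05]), 'position': array([ 6.24605036e-01, -3.85512030e-05,  2.26122959e-01]), 'ee_rot': array([-2.22092979e+00, -2.22082796e+00,  1.47234031e-03]), 'force': array([-0.00605001, -0.47541342,  0.18388687]), 'ft_torque': array([-0.04102171, -0.00135331,  0.00971274]), 'gripper_force': 0.0, 'width': 0.9994549415959723}
```

View pics/scene0.png

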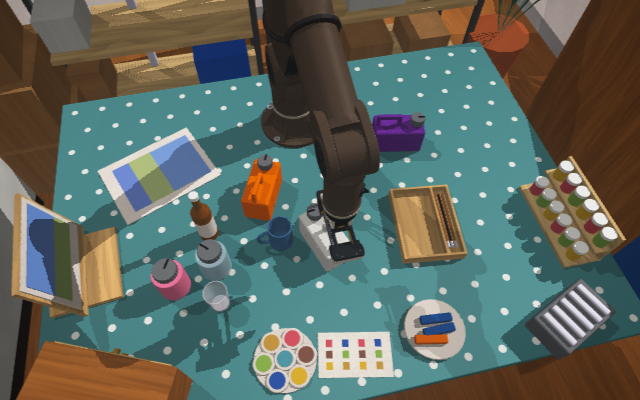

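View pics/wrist0.png

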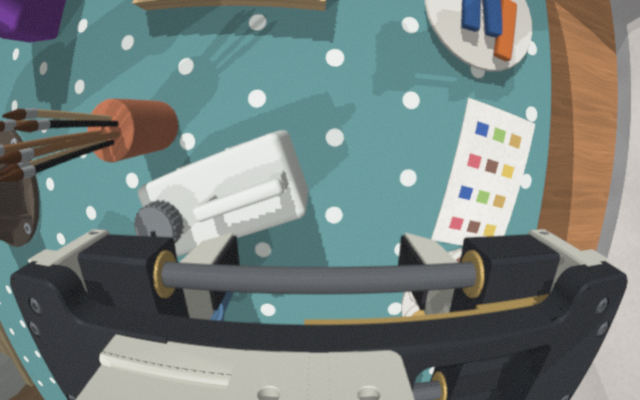

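View pics/side0.png

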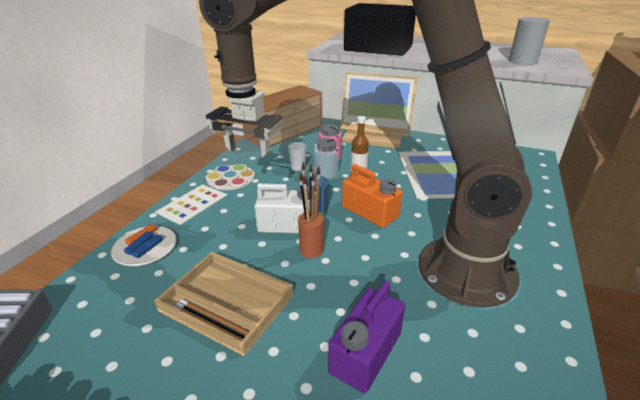

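The scene view shows the can at (330,235), under the gripper, and the jar at (212,255). The bottle (203,218) is behind the jar, the clear cup (216,297) in front of it, and the tray at (427,222). In the wrist view, the cap is at (158,225) and the bar runs from (195,213) to (278,187). The side view shows the brush pot at (312,235), on the can's near side.

```bash
python3 - <<'E'
from h import *
s=cv2.imread('pics/scene0.png'); w=cv2.imread('pics/wrist0.png')
a=cv2.resize(s[180:320,140:280],(560,560),interpolation=cv2.INTER_CUBIC)
cv2.imwrite('pics/c1.png',a)
b=cv2.resize(w[80:280,80:340],(780,600),interpolation=cv2.INTER_CUBIC)
cv2.imwrite('pics/c2.png',b)
P=lambda n,u,v,z,l:print(l,np.round(onz(n,u,v,z)*1000))
P('scene',210,246,.127,'lid');P('scene',165,268,.127,'pink');P('scene',215,285,.09,'cup');P('scene',195,199,.23,'bottle');P('scene',279,223,.092,'mug')
P('wrist',158,225,.132,'cap');P('wrist',195,213,.142,'bar0');P('wrist',278,187,.142,'bar1');P('wrist',105,135,.11,'pot')
for u,v in [(390,191),(448,185),(466,258),(411,264)]:P('scene',u,v,.036,'tray')
E
```

```text
lid [ 515. -335.  127.]
pink [ 555. -461.  127.]
cup [ 617. -339.   90.]
bottle [ 419. -346.  230.]
mug [ 464. -132.   92.]
cap [473. -19. 132.]
bar0 [519.  -4. 142.]
bar1 [593.  18. 142.]
pot [403.  70. 110.]
tray [393. 243.  36.]
tray [411. 436.  36.]
tray [669. 392.  36.]
tray [653. 226.  36.]
```

View pics/c1.png

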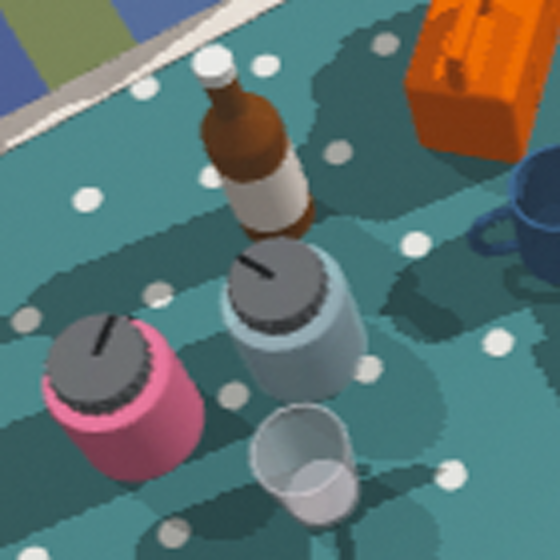

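View pics/c2.png

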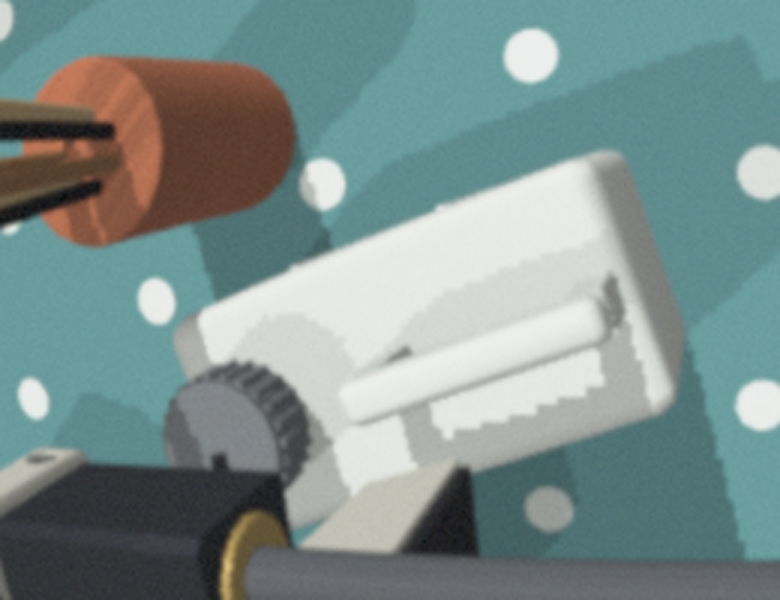

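Emit:
{"method": "step_arm", "body": {
  "steps": [
    [-28, -18, 4, 0, 0, 0],
    [-28, -18, 4, 0, 0, 0],
    [-28, -18, 4, 0, 0, 0],
    [-28, -18, 4, 0, 0, 0],
    [-28, -18, 4, 0, 0, 0],
    [0, 0, 0, 0, 0, 0],
    [0, 0, 0, 0, 0, 0]
  ]
}}

```text
clock: 0.73
position: [0.484, -0.0913, 0.2473]
ee_rot: [2.224, 2.218, 0.001]
force: [0.1, 0.6, 1.0]
width: 0.998
gripper_force: 0.0
```

```bash
python3 - <<'E'
from h import *
snap('wrist','w1.png'); np.save('w1c.npy',cams.get_calibration('wrist')['world_to_cam']); print(cams.get_calibration('wrist'),observe()['position'])
E
```

```text
{'fov_y': 65.70646984690485, 'cx': 318.30674354612603, 'cy': 203.1941009258322, 'world_to_cam': array([[ 9.99998899e-01, -9.63384716e-04,  1.12906182e-03,
        -4.85729074e-01],
       [ 1.22924908e-03,  9.63895101e-01, -2.66279408e-01,
         1.24927945e-01],
       [-8.31767646e-04,  2.66280503e-01,  9.63895224e-01,
        -3.84223413e-01],
       [ 0.00000000e+00,  0.00000000e+00,  0.00000000e+00,
         1.00000000e+00]])} [ 0.48501506 -0.09011581  0.24703852]
```

View pics/w1.png

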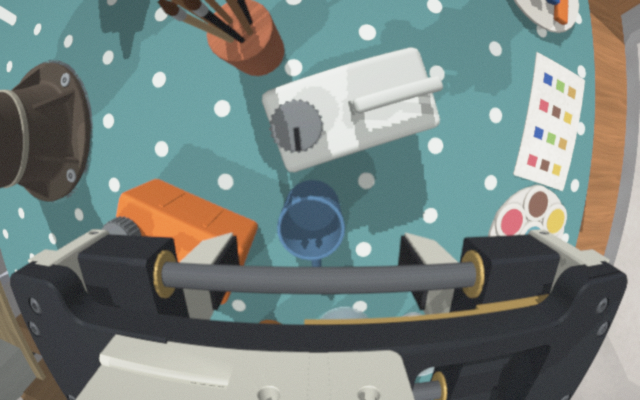

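Emit:
{"method": "step_arm", "body": {
  "steps": [
    [4, -38, 0, 0, 0, 0],
    [4, -38, 0, 0, 0, 0],
    [4, -38, 0, 0, 0, 0],
    [4, -38, 0, 0, 0, 0],
    [4, -38, 0, 0, 0, 0],
    [4, -38, 0, 0, 0, 0],
    [4, -38, 0, 0, 0, 0],
    [2, -38, 0, 0, 0, 0],
    [0, -30, 0, 0, 0, 0],
    [0, 0, 0, 0, 0, 0],
    [0, 0, 0, 0, 0, 0]
  ]
}}

```text
clock: 1.7
position: [0.5154, -0.4255, 0.2452]
ee_rot: [-2.223, -2.219, 0.001]
force: [1.0, 0.8, -1.0]
width: 1.002
gripper_force: 0.0
```

```bash
python3 - <<'E'
from h import *
snap('wrist','w2.png'); np.save('w2c.npy',cams.get_calibration('wrist')['world_to_cam']); print(observe()['position'])
E
```

```text
[ 0.51605496 -0.42352568  0.24546231]
```

View pics/w2.png

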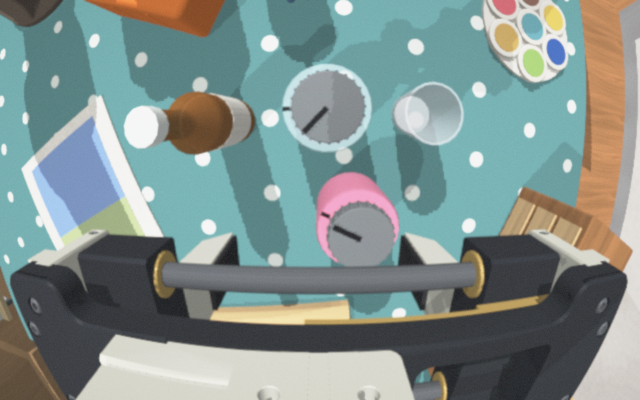

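w2: jar lid centre is about (328,106), its pointer runs (327,109)→(303,132), and the mark is at (287,109). Bottle is at left (base about 250,118) and the cup at right (433,113). w1: cap centre is about (297,126), the pointer points down to (297,150), and the bar runs (352,106)→(440,83).

```bash
python3 - <<'E'
from h import *
import h
real=cams.get_calibration('wrist')
def P(k,u,v,z,l):
    c=dict(real); c['world_to_cam']=np.load(k+'c.npy')
    class C: get_calibration=staticmethod(lambda n:c)
    h.cams=C; r=onz('wrist',u,v,z)*1000; print(l,np.round(r,1)); return r
ang=lambda a,b:print('ang',np.degrees(np.arctan2(*(b-a)[1::-1])).round(1))
c=P('w2',328,106,.127,'lid');a=P('w2',303,132,.127,'tip');b=P('w2',326,110,.127,'root');ang(b,a);ang(c,a)
P('w2',327,107,.100,'shoulder ctr');m=P('w2',287,109,.100,'mark');ang(c,m)
P('w2',146,127,.23,'bottle top');P('w2',433,113,.09,'cup')
c=P('w1',297,126,.132,'cap');a=P('w1',297,150,.132,'tip');ang(c,a);a=P('w1',352,106,.142,'bar0');b=P('w1',440,83,.142,'bar1');ang(a,b);ang(c,b)
P('w1',237,25,.11,'pot');P('w1',312,228,.092,'mug')
for n in('w1','w2'):
    im=cv2.imread(f'pics/{n}.png')
    y,x=(40,230) if n=='w1' else (50,260)
    cv2.imwrite(f'pics/{n}z.png',cv2.resize(im[y:y+130,x:x+130],(390,390),interpolation=cv2.INTER_CUBIC))
cv2.imwrite('pics/z.png',np.hstack([cv2.imread('pics/w1z.png'),cv2.imread('pics/w2z.png')]))
E
```

```text
lid [ 524.8 -339.6  127. ]
tip [ 502.8 -362.8  127. ]
root [ 523.  -343.2  127. ]
ang -136.0
ang -133.6
shoulder ctr [ 524.6 -339.4  100. ]
mark [ 486.  -341.1  100. ]
ang -177.9
bottle top [ 410.5 -351.2  230. ]
cup [ 635.7 -340.7   90. ]
cap [467. -24. 132.]
tip [466.8 -45.2 132. ]
ang -90.6
bar0 [513.8  -6.7 142. ]
bar1 [592.1  18.1 142. ]
ang 17.5
ang 18.6
pot [407.3  78.5 110. ]
mug [ 478.7 -132.4   92. ]
```

View pics/z.png

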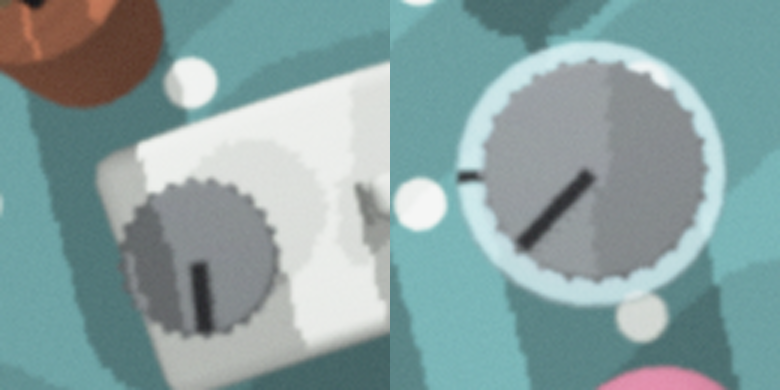

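Jar lid is at (525,-340) and needs about 43° clockwise. Cap is at (467,-24), about 72° to close, and the can's yaw is about 17.5°. I'll do the jar first.

Emit:
{"method": "step_arm", "body": {
  "steps": [
    [1, 9, 0, 0, 0, -0.12],
    [1, 9, 0, 0, 0, -0.12],
    [1, 9, 0, 0, 0, -0.12],
    [1, 9, 0, 0, 0, -0.12],
    [1, 9, 0, 0, 0, -0.12],
    [1, 9, 0, 0, 0, -0.12],
    [1, 9, 0, 0, 0, -0.12],
    [1, 9, 0, 0, 0, -0.12],
    [1, 11, 0, 0, 0, -0.12],
    [0, 0, -20, 0, 0, -0.05],
    [0, 0, -20, 0, 0, 0],
    [0, 0, 0, 0, 0, 0],
    [0, 0, 0, 0, 0, 0]
  ],
  "gripper": 1
}}

```text
clock: 2.83
position: [0.5245, -0.3387, 0.2061]
ee_rot: [-3.062, -0.691, 0.002]
force: [-0.5, -0.3, -0.1]
width: 0.998
gripper_force: 0.0
```

```bash
python3 - <<'E'
from h import *
o=observe();print(o['position'],o['joints'],o['ft_torque'],o['force'])
snap('wrist','w3.png')
from scipy.spatial.transform import Rotation as R
x=R.from_rotvec(o['ee_rot']).as_matrix();print(np.degrees(np.arctan2(x[1,0],x[0,0])),x[:,2])
E
```

```text
[ 0.52446463 -0.33874159  0.20610318] [ 0.19805445  0.46884566  0.42901488  1.62496929 -0.21349492  1.09677794
 -0.44233944] [ 0.08326718  0.07334858 -0.02938717] [-0.48467208 -0.25512658 -0.08887717]
25.431729654701606 [-0.00165976  0.0017783  -0.99999704]
```

Emit:
{"method": "step_arm", "body": {
  "steps": [
    [0, -1, -25, 0, 0, 0],
    [0, 0, -25, 0, 0, 0],
    [0, 0, -25, 0, 0, 0],
    [0, 0, -15, 0, 0, 0],
    [0, 0, -9, 0, 0, 0],
    [0, 0, 0, 0, 0, 0]
  ]
}}

```text
clock: 3.38
position: [0.5239, -0.3415, 0.107]
ee_rot: [-3.064, -0.687, 0.001]
force: [-0.1, -0.2, 0.6]
width: 1.0
gripper_force: 0.0
```

Emit:
{"method": "step_arm", "body": {
  "steps": [
    [0, 0, 0, 0, 0, 0],
    [0, 0, 0, 0, 0, 0],
    [0, 0, 0, 0, 0, 0],
    [0, 0, 0, 0, 0, 0],
    [0, 0, 0, 0, 0, 0],
    [0, 0, 0, 0, 0, 0],
    [0, 0, 0, 0, 0, 0],
    [0, 0, 0, 0, 0, 0]
  ],
  "gripper": 0.6,
  "force": 10
}}

```text
clock: 4.05
position: [0.5243, -0.3417, 0.1085]
ee_rot: [-3.065, -0.687, -0.001]
force: [-2.5, 2.7, 6.6]
width: 0.716
gripper_force: 10.0
```

```bash
python3 - <<'E'
from h import *
o=observe();print(o['position'],o['ft_torque'],o['force'],o['width'],o['gripper_force'])
E
```

```text
[ 0.52426885 -0.34168602  0.1085244 ] [0.5596763  0.51312164 0.02783702] [-2.50961237  2.69046049  6.59970221] 0.7160885982831847 10.002488940954208
```

Emit:
{"method": "step_arm", "body": {
  "steps": [
    [0, 0, 0, 0, 0, -0.07],
    [0, 0, 0, 0, 0, -0.07],
    [0, 0, 0, 0, 0, -0.07],
    [0, 0, 0, 0, 0, -0.07],
    [0, 0, 0, 0, 0, -0.07],
    [0, 0, 0, 0, 0, -0.07],
    [0, 0, 0, 0, 0, 0],
    [0, 0, 0, 0, 0, 0]
  ]
}}

```text
clock: 4.72
position: [0.5243, -0.3419, 0.1086]
ee_rot: [3.141, 0.032, 0.001]
force: [-1.5, 2.0, 6.2]
width: 0.716
gripper_force: 10.0
```

```bash
cat > s.py <<'E'
from h import *
from scipy.spatial.transform import Rotation as R
o=observe();x=R.from_rotvec(o['ee_rot']).as_matrix();print('psi',np.degrees(np.arctan2(x[1,0],x[0,0])).round(1),o['position'].round(4),'T',o['ft_torque'].round(3),'F',o['force'].round(2),o['width'],o['gripper_force'],o['joints'].round(2))
E
python3 s.py
```

```text
psi 1.2 [ 0.5243 -0.3419  0.1086] T [ 0.44   0.536 -0.077] F [-1.54  1.96  6.22] 0.716321122380687 10.002311915159225 [ 0.16  0.59  0.51  1.73 -0.35  0.91 -0.74]
```

Emit:
{"method": "step_arm", "body": {
  "steps": [
    [0, 0, 0, 0, 0, -0.07],
    [0, 0, 0, 0, 0, -0.07],
    [0, 0, 0, 0, 0, -0.07],
    [0, 0, 0, 0, 0, -0.07],
    [0, 0, 0, 0, 0, -0.05],
    [0, 0, 0, 0, 0, 0],
    [0, 0, 0, 0, 0, 0]
  ]
}}

```text
clock: 5.3
position: [0.5242, -0.342, 0.1085]
ee_rot: [3.104, -0.484, 0.001]
force: [-1.5, 2.1, 6.3]
width: 0.714
gripper_force: 10.0
```

```bash
python3 s.py
```

```text
psi -17.7 [ 0.5242 -0.342   0.1085] T [ 0.365  0.574 -0.084] F [-1.51  2.13  6.26] 0.7141346524845503 10.001961886882782 [ 0.1   0.61  0.6   1.74 -0.41  0.93 -1.01]
```

Emit:
{"method": "step_arm", "body": {
  "steps": [
    [0, 0, 0, 0, 0, -0.04],
    [0, 0, 0, 0, 0, -0.03],
    [0, 0, 0, 0, 0, 0],
    [0, 0, 0, 0, 0, 0]
  ]
}}

```text
clock: 5.63
position: [0.5245, -0.3421, 0.1085]
ee_rot: [3.085, -0.592, 0.002]
force: [-0.9, 1.9, 5.3]
width: 0.716
gripper_force: 10.0
```

```bash
python3 s.py
```

```text
psi -21.7 [ 0.5245 -0.3421  0.1085] T [ 0.287  0.347 -0.012] F [-0.86  1.85  5.3 ] 0.7156415523889301 10.001598000526428 [ 0.09  0.61  0.62  1.74 -0.43  0.93 -1.07]
```

Emit:
{"method": "step_arm", "body": {
  "steps": [
    [0, 0, 0, 0, 0, 0],
    [0, 0, 0, 0, 0, 0],
    [0, 0, 0, 0, 0, 0],
    [0, 0, 0, 0, 0, 0],
    [0, 0, 20, 0, 0, 0],
    [0, 0, 35, 0, 0, 0],
    [0, 0, 40, 0, 0, 0],
    [0, 0, 40, 0, 0, 0],
    [0, 0, 25, 0, 0, 0],
    [-25, 10, 0, 0, 0, 0],
    [-27, 10, 0, 0, 0, 0],
    [-25, 10, 0, 0, 0, 0],
    [0, 0, 0, 0, 0, 0],
    [0, 0, 0, 0, 0, 0],
    [0, 0, 0, 0, 0, 0]
  ],
  "gripper": 1
}}

```text
clock: 6.88
position: [0.4478, -0.3119, 0.268]
ee_rot: [-3.085, 0.591, -0.002]
force: [1.3, 0.6, 0.7]
width: 1.001
gripper_force: 0.0
```

```bash
python3 s.py; python3 - <<'E'
from h import *
im=snap('wrist','w4.png'); T=cams.get_calibration('wrist')
c=T; W=np.array(c['world_to_cam']);p=W@np.array([.5247,-.340,.115,1]); r=np.hypot(p[0],p[1]);t=np.arctan2(r,-p[2]);f=200/np.tan(np.radians(c['fov_y'])/2)
u=c['cx']+f*t*p[0]/r; v=c['cy']-f*t*p[1]/r; print(u,v)
u,v=int(u),int(v); cv2.imwrite('pics/w4z.png',cv2.resize(im[max(v-65,0):v+65,u-75:u+75,::-1],None,fx=4,fy=4,interpolation=cv2.INTER_CUBIC)); print(u-75,max(v-65,0))
E
```

```text
psi -21.7 [ 0.4478 -0.3119  0.268 ] T [ 0.087  0.091 -0.004] F [1.32 0.6  0.68] 1.0005561997725965 0.0 [-0.04  0.31  0.74  1.75 -0.23  1.17 -1.19]
315.90232995607437 110.17177884377284
240 45
```

View pics/w4z.png

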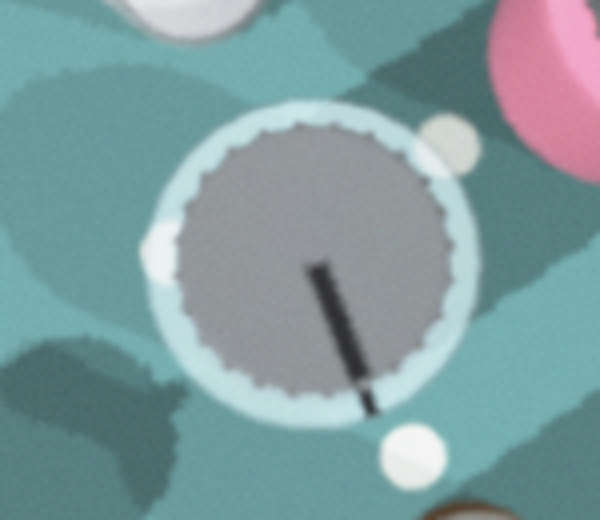

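w4z: the pointer (317,265)→(362,385) lines up with the mark at (372,413), so the jar is shut and hasn't moved. Next is the can cap.

Emit:
{"method": "step_arm", "body": {
  "steps": [
    [2, 36, 0, 0, 0, 0.02],
    [2, 36, 0, 0, 0, 0.02],
    [2, 36, 0, 0, 0, 0.02],
    [2, 36, 0, 0, 0, 0.02],
    [3, 36, 0, 0, 0, 0.02],
    [3, 36, 0, 0, 0, 0.02],
    [3, 36, 0, 0, 0, 0],
    [2, 36, 0, 0, 0, 0],
    [0, 0, 0, 0, 0, 0],
    [0, 0, -30, 0, 0, 0],
    [0, 0, -30, 0, 0, 0],
    [0, 0, 0, 0, 0, 0],
    [0, 0, 0, 0, 0, 0]
  ],
  "gripper": 0.75
}}

```text
clock: 8.02
position: [0.4657, -0.0243, 0.2071]
ee_rot: [3.113, -0.407, -0.005]
force: [-0.3, -0.9, 0.3]
width: 0.751
gripper_force: 0.0
```

```bash
python3 s.py
```

```text
psi -14.9 [ 0.4657 -0.0243  0.2071] T [ 0.091  0.132 -0.055] F [-0.34 -0.86  0.29] 0.7513052560540783 0.0 [-0.53  0.21  0.56  2.   -0.13  0.97 -1.74]
```

Emit:
{"method": "step_arm", "body": {
  "steps": [
    [1, 0, -25, 0, 0, 0],
    [0, 0, -25, 0, 0, 0],
    [0, 0, -22, 0, 0, 0],
    [0, 0, -14, 0, 0, 0],
    [0, 0, -8, 0, 0, 0],
    [0, 0, 0, 0, 0, 0]
  ]
}}

```text
clock: 8.52
position: [0.4675, -0.0242, 0.1137]
ee_rot: [3.115, -0.407, -0.001]
force: [-0.2, 0.1, 0.1]
width: 0.754
gripper_force: 0.0
```

Emit:
{"method": "step_arm", "body": {
  "steps": [
    [0, 0, 0, 0, 0, 0],
    [0, 0, 0, 0, 0, 0],
    [0, 0, 0, 0, 0, 0],
    [0, 0, 0, 0, 0, 0],
    [0, 0, 0, 0, 0, 0],
    [0, 0, 0, 0, 0, 0]
  ],
  "gripper": 0.4,
  "force": 10
}}

```text
clock: 9.02
position: [0.4674, -0.0243, 0.1145]
ee_rot: [-3.115, 0.407, -0.002]
force: [-2.3, -1.0, 7.2]
width: 0.497
gripper_force: 10.0
```

```bash
python3 s.py
```

```text
psi -14.9 [ 0.4674 -0.0243  0.1145] T [-0.221  0.63  -0.041] F [-2.31 -1.05  7.15] 0.49724732659249576 10.000437945127487 [-0.47  0.34  0.52  2.11 -0.25  0.74 -1.62]
```

Emit:
{"method": "step_arm", "body": {
  "steps": [
    [0, 0, 0, 0, 0, -0.07],
    [0, 0, 0, 0, 0, -0.07],
    [0, 0, 0, 0, 0, -0.07],
    [0, 0, 0, 0, 0, -0.07],
    [0, 0, 0, 0, 0, -0.07],
    [0, 0, 0, 0, 0, -0.07],
    [0, 0, 0, 0, 0, -0.07],
    [0, 0, 0, 0, 0, -0.07],
    [0, 0, 0, 0, 0, 0],
    [0, 0, 0, 0, 0, 0]
  ]
}}

```text
clock: 9.85
position: [0.4665, -0.0256, 0.1144]
ee_rot: [2.879, -1.254, 0.0]
force: [-5.0, -5.9, 12.1]
width: 0.497
gripper_force: 10.0
```

```bash
python3 s.py
```

```text
psi -47.1 [ 0.4665 -0.0256  0.1144] T [-1.327  1.447 -0.023] F [-4.95 -5.94 12.15] 0.4971564962223502 10.001642927527428 [-0.58  0.37  0.67  2.12 -0.33  0.76 -2.09]
```

Emit:
{"method": "step_arm", "body": {
  "steps": [
    [0, 0, 0, 0, 0, 0],
    [0, 0, 0, 0, 0, 0],
    [0, 0, 0, 0, 0, 0],
    [0, 0, 0, 0, 0, 0.08],
    [0, 0, 0, 0, 0, 0.08],
    [0, 0, 0, 0, 0, 0.08],
    [0, 0, 0, 0, 0, 0.08],
    [0, 0, 0, 0, 0, 0.08],
    [0, 0, 0, 0, 0, 0.08],
    [0, 0, 0, 0, 0, 0.08],
    [0, 0, 0, 0, 0, 0],
    [0, 0, 0, 0, 0, 0]
  ],
  "gripper": 0.72
}}

```text
clock: 10.85
position: [0.4671, -0.0239, 0.1138]
ee_rot: [-3.114, 0.41, -0.0]
force: [-0.2, 0.5, -0.3]
width: 0.717
gripper_force: 0.0
```

Emit:
{"method": "step_arm", "body": {
  "steps": [
    [0, 0, 0, 0, 0, 0],
    [0, 0, 0, 0, 0, 0],
    [0, 0, 0, 0, 0, 0],
    [0, 0, 0, 0, 0, 0],
    [0, 0, 0, 0, 0, 0],
    [0, 0, 0, 0, 0, -0.07],
    [0, 0, 0, 0, 0, -0.07],
    [0, 0, 0, 0, 0, -0.07],
    [0, 0, 0, 0, 0, -0.07],
    [0, 0, 0, 0, 0, -0.07],
    [0, 0, 0, 0, 0, 0],
    [0, 0, 0, 0, 0, 0]
  ],
  "gripper": 0.4
}}

```text
clock: 11.85
position: [0.4666, -0.0245, 0.1137]
ee_rot: [2.997, -0.94, -0.001]
force: [-3.2, -2.9, 3.2]
width: 0.494
gripper_force: 10.0
```

```bash
python3 s.py
```

```text
psi -34.8 [ 0.4666 -0.0245  0.1137] T [-0.542  0.761 -0.03 ] F [-3.22 -2.88  3.24] 0.49445330932273246 10.000567138195038 [-0.53  0.36  0.61  2.12 -0.3   0.75 -1.91]
```

Emit:
{"method": "step_arm", "body": {
  "steps": [
    [0, 0, 0, 0, 0, -0.07],
    [0, 0, 0, 0, 0, -0.07],
    [0, 0, 0, 0, 0, -0.07],
    [0, 0, 0, 0, 0, 0],
    [0, 0, 0, 0, 0, 0]
  ]
}}

```text
clock: 12.27
position: [0.4663, -0.0245, 0.1137]
ee_rot: [2.882, -1.249, -0.002]
force: [-4.3, -3.8, 4.0]
width: 0.502
gripper_force: 10.0
```

```bash
python3 s.py
```

```text
psi -46.9 [ 0.4663 -0.0245  0.1137] T [-0.582  1.028  0.01 ] F [-4.35 -3.75  4.01] 0.5020838251945162 10.000591278076172 [-0.58  0.37  0.67  2.12 -0.33  0.75 -2.09]
```

Emit:
{"method": "step_arm", "body": {
  "steps": [
    [0, 0, 0, 0, 0, 0],
    [0, 0, 0, 0, 0, 0],
    [0, 0, 0, 0, 0, 0],
    [0, 0, 0, 0, 0, 0.08],
    [0, 0, 0, 0, 0, 0.08],
    [0, 0, 0, 0, 0, 0.08],
    [0, 0, 0, 0, 0, 0.08],
    [0, 0, 0, 0, 0, 0.08],
    [0, 0, 0, 0, 0, 0.08],
    [0, 0, 0, 0, 0, 0.08],
    [0, 0, 0, 0, 0, 0],
    [0, 0, 0, 0, 0, 0]
  ],
  "gripper": 0.72
}}

```text
clock: 13.27
position: [0.4673, -0.0239, 0.1138]
ee_rot: [-3.114, 0.409, -0.001]
force: [-0.2, 0.3, 0.2]
width: 0.717
gripper_force: 0.0
```

Emit:
{"method": "step_arm", "body": {
  "steps": [
    [0, 0, 0, 0, 0, 0],
    [0, 0, 0, 0, 0, 0],
    [0, 0, 0, 0, 0, 0],
    [0, 0, 0, 0, 0, 0],
    [0, 0, 0, 0, 0, 0],
    [0, 0, 0, 0, 0, -0.06],
    [0, 0, 0, 0, 0, -0.06],
    [0, 0, 0, 0, 0, 0],
    [0, 0, 0, 0, 0, 0]
  ],
  "gripper": 0.4
}}

```text
clock: 14.02
position: [0.467, -0.0241, 0.1137]
ee_rot: [3.085, -0.59, -0.0]
force: [0.1, 0.1, -0.1]
width: 0.503
gripper_force: 10.0
```

```bash
python3 s.py
```

```text
psi -21.6 [ 0.467  -0.0241  0.1137] T [-0.08   0.192 -0.016] F [ 0.13  0.12 -0.07] 0.502806842767936 10.000285506248474 [-0.49  0.35  0.54  2.11 -0.26  0.74 -1.72]
```

Emit:
{"method": "step_arm", "body": {
  "steps": [
    [0, 0, 0, 0, 0, -0.05],
    [0, 0, 0, 0, 0, -0.05],
    [0, 0, 0, 0, 0, 0],
    [0, 0, 0, 0, 0, 0]
  ]
}}

```text
clock: 14.35
position: [0.4668, -0.0243, 0.1137]
ee_rot: [3.052, -0.742, -0.0]
force: [-1.2, -2.5, 1.3]
width: 0.501
gripper_force: 10.0
```

```bash
python3 s.py
```

```text
psi -27.3 [ 0.4668 -0.0243  0.1137] T [-0.375  0.346 -0.105] F [-1.22 -2.49  1.34] 0.5008619206994734 10.000281482934952 [-0.51  0.35  0.57  2.12 -0.28  0.75 -1.81]
```

Emit:
{"method": "step_arm", "body": {
  "steps": [
    [0, 0, 0, 0, 0, -0.04],
    [0, 0, 0, 0, 0, -0.04],
    [0, 0, 0, 0, 0, 0],
    [0, 0, 0, 0, 0, 0]
  ]
}}

```text
clock: 14.68
position: [0.4672, -0.0235, 0.1137]
ee_rot: [-3.021, 0.862, -0.0]
force: [0.4, 3.1, -0.6]
width: 0.499
gripper_force: 10.0
```

```bash
python3 s.py
```

```text
psi -31.9 [ 0.4672 -0.0235  0.1137] T [ 0.582 -0.034  0.036] F [ 0.38  3.14 -0.6 ] 0.49879972670017514 10.000171959400177 [-0.52  0.36  0.59  2.12 -0.29  0.75 -1.87]
```

Emit:
{"method": "step_arm", "body": {
  "steps": [
    [0, 0, 0, 0, 0, 0],
    [0, 0, 0, 0, 0, 0],
    [0, 0, 0, 0, 0, 0],
    [0, 0, 15, 0, 0, 0],
    [0, 0, 30, 0, 0, 0],
    [0, 0, 36, 0, 0, 0],
    [0, 0, 36, 0, 0, 0],
    [0, 0, 36, 0, 0, 0],
    [0, 0, 30, 0, 0, 0],
    [-5, -2, 3, 0, 0, 0.1],
    [-5, -2, 0, 0, 0, 0.1],
    [-5, -2, 0, 0, 0, 0.1],
    [-5, -3, 0, 0, 0, 0.1],
    [-5, -3, 0, 0, 0, 0.1],
    [-5, -3, 0, 0, 0, 0.1],
    [-6, -3, 0, 0, 0, 0.1],
    [-6, -3, 0, 0, 0, 0.1],
    [0, 0, 0, 0, 0, 0.06],
    [0, 0, 0, 0, 0, 0],
    [0, 0, 0, 0, 0, 0]
  ],
  "gripper": 0.75
}}

```text
clock: 16.35
position: [0.425, -0.0452, 0.2998]
ee_rot: [-3.107, -0.467, -0.0]
force: [1.2, -0.3, -0.9]
width: 0.755
gripper_force: 0.0
```

```bash
python3 s.py; python3 - <<'E'
from h import *
im=snap('wrist','w5.png'); np.save('w5c.npy',cams.get_calibration('wrist')['world_to_cam'])
cv2.imwrite('pics/w5z.png',cv2.resize(im[0:230,180:480,::-1],None,fx=2.6,fy=2.6,interpolation=cv2.INTER_CUBIC))
E
```

```text
psi 17.1 [ 0.425  -0.0452  0.2998] T [ 0.016  0.142 -0.021] F [ 1.18 -0.35 -0.93] 0.7547670467932017 0.0 [-0.62  0.02  0.63  1.94 -0.01  1.19 -1.26]
```

View pics/w5z.png

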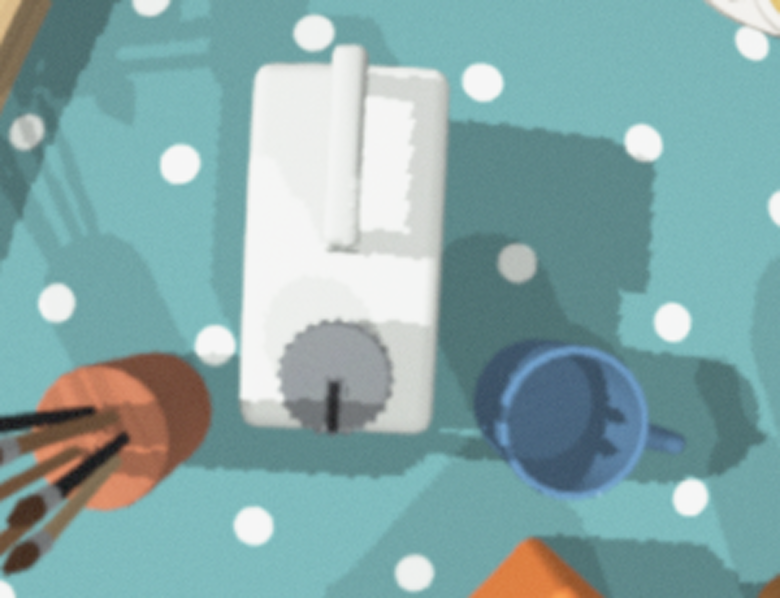

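w5z: the bar runs (349,52)→(343,244) and the cap centre is about (335,376). The pointer goes (334,383)→(332,430), roughly along the can's axis towards -x. The mark is hidden.

```bash
python3 - <<'E'
from h import *
im=cv2.imread('pics/w5.png'); W=lambda x,y,z:onz('wrist',180+x/2.6,y/2.6,z)*1000
ang=lambda l,a,b:print(l,np.degrees(np.arctan2(*(b-a)[1::-1])).round(1))
c=W(335,376,.132);print('cap',c.round(1));ang('ptr',W(334,383,.132),W(332.5,430,.132));ang('ptr from c',c,W(332.5,430,.132))
b0=W(343,240,.142);b1=W(350,46,.142);print(b0.round(1),b1.round(1));ang('bar',b0,b1);ang('cap->bar',c,b1)
# code: top edges and pointer pixels
ang('left edge',W(243,400,.095),W(257,70,.095)); ang('right edge',W(434,420,.095),W(447,90,.095))
g=cv2.cvtColor(im,cv2.COLOR_BGR2GRAY); y,x=np.mgrid[140:172,300:318]
m=g[140:172,300:318]<60; px=np.array([onz('wrist',a,b,.132)*1000 for a,b in zip(x[m],y[m])]); mu=px.mean(0)
v=np.linalg.svd(px[:,:2]-mu[:2])[2][0]; print(len(px),mu.round(1),'pca',np.degrees(np.arctan2(v[1],v[0])))
# tray: wood corners from scene
snap('scene','s6.png')
E
```

```text
cap [465.9 -22.4 132. ]
ptr -165.0
ptr from c -165.8
[518.7  -9.8 142. ] [595.6  11.1 142. ]
bar 15.2
cap->bar 14.5
left edge 14.5
right edge 15.1
42 [453.6 -24.8 132. ] pca -166.75830561849938
```

Pointer direction reversed (13–15°) agrees with the can's yaw of 15°, so the cap is shut. I'll check the tray from above before lifting.

Emit:
{"method": "step_arm", "body": {
  "steps": [
    [0, 0, 25, 0, 0, 0],
    [0, 15, 25, 0, 0, 0],
    [0, 36, 0, 0, 0, 0],
    [0, 38, 0, 0, 0, 0],
    [0, 38, 0, 0, 0, 0],
    [0, 38, 0, 0, 0, 0],
    [0, 38, 0, 0, 0, 0],
    [0, 38, 0, 0, 0, 0],
    [0, 38, 0, 0, 0, 0],
    [0, 38, 0, 0, 0, 0],
    [0, 25, 0, 0, 0, 0],
    [0, 0, 0, 0, 0, 0],
    [0, 0, 0, 0, 0, 0],
    [0, 0, 0, 0, 0, 0]
  ]
}}

```text
clock: 17.62
position: [0.4253, 0.2962, 0.3494]
ee_rot: [3.105, 0.468, -0.001]
force: [0.2, -0.4, 0.2]
width: 0.748
gripper_force: 0.0
```

```bash
python3 s.py; python3 - <<'E'
from h import *
im=snap('wrist','w7.png'); hsv=cv2.cvtColor(im,cv2.COLOR_RGB2HSV); H,S,V=cv2.split(hsv)
m=((H>8)&(H<28)&(S>60)).astype(np.uint8)
n,l,st,ce=cv2.connectedComponentsWithStats(cv2.morphologyEx(m,cv2.MORPH_OPEN,np.ones((3,3))))
for i in np.argsort(-st[1:,4])[:4]+1: print(st[i],ce[i].round())
i=max(range(1,n),key=lambda i:st[i,4]); 
cs,_=cv2.findContours((l==i).astype(np.uint8),cv2.RETR_EXTERNAL,cv2.CHAIN_APPROX_NONE); c=max(cs,key=cv2.contourArea)[:,0]
for z in (.0,.036):
    w=np.array([onz('wrist',u,v,z)[:2]*1000 for u,v in c],np.float32); print(z,cv2.minAreaRect(w)); 
h=cv2.approxPolyDP(cv2.convexHull(c),6,True)[:,0]; print(h.tolist()); print([onz('wrist',u,v,.036).round(4)[:2].tolist() for u,v in h])
cam=ray('wrist',1,1)[0];print(cam)
E
```

```text
psi 17.1 [0.4253 0.2962 0.3494] T [ 0.012  0.052 -0.055] F [ 0.23 -0.4   0.16] 0.7482824549874982 0.0 [-0.98  0.17  0.32  1.65 -0.06  1.33 -1.92]
[  234    10   175   189 18994] [321. 104.]
[    0     0   107   281 13791] [ 33. 141.]
[ 262  298  268   27 1842] [416. 315.]
[  97    0   54   95 1816] [125.  42.]
0.0 ((522.5314331054688, 321.74114990234375), (203.8506622314453, 268.2670593261719), 82.91027069091797)
0.036 ((520.5272827148438, 321.3836364746094), (189.3701171875, 249.210693359375), 82.91028594970703)
[[299, 10], [408, 58], [340, 198], [234, 153]]
[[0.6523, 0.3959], [0.6316, 0.2146], [0.388, 0.2481], [0.4088, 0.4278]]
[0.49431689 0.31670829 0.50679187]
```

Emit:
{"method": "step_arm", "body": {
  "steps": [
    [12, -30, 0, 0, 0, -0.02],
    [12, -30, 0, 0, 0, -0.017],
    [12, -30, 0, 0, 0, 0],
    [12, -30, 0, 0, 0, 0],
    [12, -30, 0, 0, 0, 0],
    [12, -30, 0, 0, 0, 0],
    [12, -30, 0, 0, 0, 0],
    [12, -30, 0, 0, 0, 0],
    [12, -30, -20, 0, 0, 0],
    [13, -28, -30, 0, 0, 0],
    [0, 0, -35, 0, 0, 0],
    [0, 0, -35, 0, 0, 0],
    [0, 0, -20, 0, 0, 0],
    [0, 0, 0, 0, 0, 0],
    [0, 0, 0, 0, 0, 0]
  ],
  "gripper": 0.65
}}

```text
clock: 18.92
position: [0.5449, -0.0013, 0.2109]
ee_rot: [3.114, 0.41, -0.002]
force: [-0.4, 0.7, 0.1]
width: 0.65
gripper_force: 0.0
```

```bash
python3 s.py
```

```text
psi 15.0 [ 0.5449 -0.0013  0.2109] T [ 0.032  0.059 -0.024] F [-0.42  0.67  0.11] 0.6500899179369066 0.0 [-0.49  0.34  0.52  1.82 -0.19  1.03 -1.2 ]
```

Emit:
{"method": "step_arm", "body": {
  "steps": [
    [1, -1, -25, 0, 0, 0],
    [0, 0, -25, 0, 0, 0],
    [0, 0, -22, 0, 0, 0],
    [0, 0, -13, 0, 0, 0],
    [0, 0, -8, 0, 0, 0],
    [0, 0, 0, 0, 0, 0]
  ]
}}

```text
clock: 19.42
position: [0.547, -0.0013, 0.1181]
ee_rot: [3.114, 0.413, 0.001]
force: [0.3, 0.2, 0.1]
width: 0.65
gripper_force: 0.0
```

Emit:
{"method": "step_arm", "body": {
  "steps": [
    [0, 0, 0, 0, 0, 0],
    [0, 0, 0, 0, 0, 0],
    [0, 0, 0, 0, 0, 0],
    [0, 0, 0, 0, 0, 0],
    [0, 0, 0, 0, 0, 0],
    [0, 0, 0, 0, 0, 0],
    [0, 0, 0, 0, 0, 0],
    [0, 0, 0, 0, 0, 0]
  ],
  "gripper": 0,
  "force": 40
}}

```text
clock: 20.08
position: [0.5466, -0.0011, 0.1178]
ee_rot: [-3.114, -0.413, -0.0]
force: [-1.1, -0.3, 1.5]
width: 0.145
gripper_force: 40.0
```

```bash
python3 s.py
```

```text
psi 15.1 [ 0.5466 -0.0011  0.1178] T [ 0.082  0.213 -0.141] F [-1.06 -0.33  1.48] 0.14528917882402717 39.9608713388443 [-0.44  0.45  0.47  1.92 -0.27  0.83 -1.13]
```

Emit:
{"method": "step_arm", "body": {
  "steps": [
    [0, 0, 5, 0, 0, 0],
    [0, 0, 10, 0, 0, 0],
    [0, 0, 15, 0, 0, 0],
    [0, 0, 20, 0, 0, 0],
    [0, 0, 20, 0, 0, 0],
    [10, 0, 15, 0, 0, 0],
    [20, 0, 5, 0, 0, 0],
    [20, 0, 0, 0, 0, 0],
    [0, 0, 0, 0, 0, 0],
    [0, 0, 0, 0, 0, 0]
  ]
}}

```text
clock: 20.92
position: [0.5968, -0.0012, 0.2077]
ee_rot: [3.114, 0.413, -0.001]
force: [-0.4, -0.2, -5.9]
width: 0.15
gripper_force: 40.0
```

```bash
python3 s.py
```

```text
psi 15.1 [ 0.5968 -0.0012  0.2077] T [0.072 0.14  0.079] F [-0.42 -0.15 -5.89] 0.1495314196841417 39.99551296234131 [-0.45  0.43  0.51  1.7  -0.23  1.07 -1.17]
```

Emit:
{"method": "step_arm", "body": {
  "steps": [
    [0, 10, 0, 0, 0, -0.02],
    [0, 20, 0, 0, 0, -0.036],
    [0, 25, 0, 0, 0, -0.04],
    [0, 25, 0, 0, 0, -0.04],
    [0, 25, 0, 0, 0, -0.04],
    [0, 25, 0, 0, 0, -0.04],
    [0, 25, 0, 0, 0, -0.04],
    [0, 25, 0, 0, 0, -0.04],
    [-8, 25, 0, 0, 0, -0.04],
    [-12, 25, 0, 0, 0, -0.03],
    [-12, 25, 0, 0, 0, -0.02],
    [-12, 20, 0, 0, 0, 0],
    [-8, 12, 0, 0, 0, 0],
    [-3, 6, 0, 0, 0, 0],
    [0, 0, 0, 0, 0, 0],
    [0, 0, 0, 0, 0, 0],
    [0, 0, 0, 0, 0, 0],
    [0, 0, 0, 0, 0, 0]
  ]
}}

```text
clock: 22.42
position: [0.5426, 0.2898, 0.2079]
ee_rot: [3.135, -0.196, 0.001]
force: [-0.3, -0.2, -6.8]
width: 0.146
gripper_force: 40.0
```

```bash
python3 s.py; python3 - <<'E'
from h import *
im=snap('wrist','w8.png')
W=np.array(cams.get_calibration('wrist')['world_to_cam']); g=im.astype(int)
# white can mask: near-end edge direction vs tray, code-only check
hsv=cv2.cvtColor(im,cv2.COLOR_RGB2HSV); m=((hsv[...,1]<40)&(hsv[...,2]>140)).astype(np.uint8); m[215:]=0
n,l,st,ce=cv2.connectedComponentsWithStats(m)
i=max(range(1,n),key=lambda i:st[i,4] if 200<ce[i][0]<440 else 0);print(st[i],ce[i])
E
```

```text
psi -7.2 [0.5426 0.2898 0.2079] T [ 0.071  0.104 -0.046] F [-0.31 -0.24 -6.81] 0.14568545836745567 39.99567210674286 [-0.96  0.47  0.57  1.66 -0.28  1.1  -2.01]
[  242   129   159    86 11500] [318.79417391 174.4546087 ]
```

Emit:
{"method": "step_arm", "body": {
  "steps": [
    [0, 2, -10, 0, 0, 0],
    [0, 0, -18, 0, 0, 0],
    [0, 0, -18, 0, 0, 0],
    [0, 0, -14, 0, 0, 0],
    [0, 0, -9, 0, 0, 0],
    [0, 0, -6, 0, 0, 0],
    [0, 0, -3, 0, 0, 0],
    [0, 0, 0, 0, 0, 0],
    [0, 0, 0, 0, 0, 0]
  ]
}}

```text
clock: 23.22
position: [0.5421, 0.2939, 0.1302]
ee_rot: [-3.135, 0.192, -0.001]
force: [-1.0, 0.8, -6.0]
width: 0.146
gripper_force: 40.0
```

```bash
python3 s.py
```

```text
psi -7.0 [0.5421 0.2939 0.1302] T [ 0.115  0.059 -0.001] F [-1.01  0.76 -5.96] 0.14553191056585787 39.995747208595276 [-0.94  0.55  0.53  1.74 -0.33  0.94 -1.97]
```

Emit:
{"method": "step_arm", "body": {
  "steps": [
    [0, 0, -1, 0, 0, 0],
    [0, 0, -1, 0, 0, 0],
    [0, 0, -1, 0, 0, 0],
    [0, 0, -1, 0, 0, 0],
    [0, 0, 0, 0, 0, 0],
    [0, 0, 0, 0, 0, 0]
  ]
}}

```text
clock: 23.72
position: [0.5425, 0.2939, 0.1265]
ee_rot: [-3.135, 0.193, -0.003]
force: [2.9, -1.2, -0.7]
width: 0.15
gripper_force: 40.0
```

```bash
python3 s.py
```

```text
psi -7.0 [0.5425 0.2939 0.1265] T [-0.061 -0.256 -0.017] F [ 2.88 -1.17 -0.69] 0.14960990390027076 39.99719023704529 [-0.94  0.55  0.52  1.74 -0.33  0.93 -1.97]
```

Emit:
{"method": "step_arm", "body": {
  "steps": [
    [0, 0, -0.5, 0, 0, 0],
    [0, 0, 0, 0, 0, 0],
    [0, 0, 0, 0, 0, 0]
  ]
}}

```text
clock: 23.97
position: [0.543, 0.2938, 0.1261]
ee_rot: [-3.135, 0.193, -0.004]
force: [4.6, -2.3, 3.5]
width: 0.147
gripper_force: 40.0
```

Emit:
{"method": "step_arm", "body": {
  "steps": [
    [0, 0, 0, 0, 0, 0],
    [0, 0, 0, 0, 0, 0],
    [0, 0, 0, 0, 0, 0],
    [0, 0, 0, 0, 0, 0],
    [0, 0, 0, 0, 0, 0],
    [0, 0, 10, 0, 0, 0],
    [0, 0, 25, 0, 0, 0],
    [0, 0, 35, 0, 0, 0],
    [0, 0, 40, 0, 0, 0],
    [0, 0, 40, 0, 0, 0],
    [0, 0, 30, 0, 0, 0],
    [-20, 0, 20, 0, 0, 0],
    [-30, 0, 0, 0, 0, 0],
    [-30, 0, 0, 0, 0, 0],
    [-20, 0, 0, 0, 0, 0],
    [0, 0, 0, 0, 0, 0],
    [0, 0, 0, 0, 0, 0]
  ],
  "gripper": 0.6
}}

```text
clock: 25.38
position: [0.4409, 0.2942, 0.3262]
ee_rot: [-3.134, 0.189, -0.0]
force: [-0.3, 0.2, -0.3]
width: 0.602
gripper_force: 0.0
```

```bash
python3 s.py; python3 - <<'E'
from h import *
im=snap('wrist','w9.png'); snap('scene','s9.png')
hsv=cv2.cvtColor(im,cv2.COLOR_RGB2HSV); H,S,V=cv2.split(hsv)
def rect(m,z,l):
    n,L,st,ce=cv2.connectedComponentsWithStats(m.astype(np.uint8))
    i=max(range(1,n),key=lambda i:st[i,4] if 150<ce[i][0]<480 else 0)
    cs,_=cv2.findContours((L==i).astype(np.uint8),cv2.RETR_EXTERNAL,cv2.CHAIN_APPROX_NONE); c=max(cs,key=cv2.contourArea)[:,0]
    w=np.array([onz('wrist',u,v,z)[:2]*1000 for u,v in c],np.float32); print(l,st[i],np.round(cv2.minAreaRect(w)[0],1),np.round(cv2.minAreaRect(w)[1:][0],1),cv2.minAreaRect(w)[2])
m=(S<45)&(V>130); m[230:]=0; rect(m,.108,'can top')
t=((H>8)&(H<28)&(S>60))|m; t[230:]=0; rect(t,.036,'tray')
g=cv2.cvtColor(im,cv2.COLOR_RGB2GRAY)
# projected expected cap pointer
a=np.radians(-7.1);o=np.array([517.5,297])/1000;c=cams.get_calibration('wrist');W=np.array(c['world_to_cam']);f=200/np.tan(np.radians(c['fov_y'])/2)
C=o-.058*np.array([np.cos(a),np.sin(a)])
yy,xx=np.mgrid[0:240,150:480]; k=g[0:240,150:480]<60
px=np.array([onz('wrist',u,v,.140)[:2] for u,v in zip(xx[k],yy[k])]); d=np.hypot(*(px-C).T); q=px[d<.024]; mu=q.mean(0); v=np.linalg.svd(q-mu)[2][0]
print('cap exp',C,len(q),'mean-C ang',np.degrees(np.arctan2(*(mu-C)[::-1])),'pca',np.degrees(np.arctan2(v[1],v[0])))
E
```

```text
psi -6.9 [0.4409 0.2942 0.3262] T [0.097 0.078 0.03 ] F [-0.29  0.17 -0.28] 0.6021674866774638 0.0 [-1.16  0.22  0.59  1.68 -0.13  1.28 -2.23]
can top [ 273   46   73  143 9621] [518.8 295.7] [ 87.5 175.1] 82.50777435302734
tray [  217    29   144   175 21476] [526.2 330.4] [213.  257.9] 82.48701477050781
cap exp [0.45994475 0.30416889] 24 mean-C ang 175.27801500781905 pca 171.3330062262027
```

```bash
python3 - <<'E'
from h import *
b=snap('side','side9.png')[:,:,::-1].astype(int); a=cv2.imread('pics/side0.png').astype(int)
s0=cv2.imread('pics/scene0.png').astype(int); s9=cv2.imread('pics/s9.png').astype(int)
D=lambda a,b,x0,y0,x1,y1:(np.abs(a-b).max(2)[y0:y1,x0:x1]>50).mean().round(3)
print('pot',D(a,b,300,210,324,256),'jars+bottle side',D(a,b,290,120,370,180))
print('scene: jar',D(s0,s9,190,235,235,282),'bottle',D(s0,s9,188,192,218,240),'cup',D(s0,s9,200,280,232,312),'mug',D(s0,s9,258,218,293,250))
E
```

```text
pot 0.014 jars+bottle side 0.055
scene: jar 0.025 bottle 0.027 cup 0.0 mug 0.0
```

```bash
python3 -c "
from cell import job; print(job.sign_off())"
```

```text
the job is handed in; nothing more can be done
None
```

The job is handed in after about 25 s of robot time: jar lid and can cap are both screwed shut, and the can stands flat in the tray's wide bay. A before/after comparison of the pictures shows the jar and the four bystanders where they were. The can's black mark was never in view, so I judged the cap shut from its pointer lining up with the can's axis to within about 2°.

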